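Let one can out of the counter rack

TASK

Let the long can (not the short tin) out of the two-lane can rack without grasping anything: with the fingertips press down the lever beside its lane and keep the lid lifted until the can has rolled out into the tray, then ease the lever back up so that the lid comes down gently to fully shut without slamming, and move clear. Work by that lever alone: do not touch the cans or lids, do not lift the other lid, and leave everything else where it stands.

Things in the scene. Friction and masses are not known exactly. Their poses are not given: they have to be found in the camera images.
- rack: fixed grey two-lane can rack, 345 mm deep, 215 mm wide, 150 mm high, open on top. Origin: on the counter, mid-width, 137 mm from the back wall; x points from the tray to the back, y to its left lane, z up. Lane centre lines at y = +52.5 mm (left) and -52.5 mm (right), a thin wall between. Steel runway sloping 12 degrees down to -x, 47 mm above the counter at x = -45 mm
- tray_mid (a point): point on the runway 175 mm in front of the rack's origin, mid-width: the open catch tray in front of the lids (rack x -205 to -50 mm, side walls 75 mm high, front wall 56 mm high). A can waits leaning on its shut lid at rack x = +15 mm; with the lid lifted two thirds or more it rolls by itself in under 1.5 s to rest on the front wall, its centre at about rack x = -178 mm
- can_center (a point): centre of the long can: plain gold-lacquered metal, 53 mm across, 88 mm long, lying across one of the two lanes (left or right, it varies), about 87 mm above the counter
- tin_center (a point): centre of the short tin: plain gold-lacquered metal, 53 mm across, only 44 mm long, lying across the other lane
- lever_left (a joint): angle of the left lever, rad: 0 at rest (up, lid shut), 0.6 fully pressed (lid lifted 1.05 rad); the lid always turns 1.75 x the lever's angle. Pressing takes about 2 to 4 N at the pad; lid weight and a spring bring the lever back up, within about a third of a second if let go: that slams the lid. Returning faster than about 1.1 rad/s near its rest (pad at 140 mm/s) is a slam
- lever_right (a joint): angle of the right lever, rad: 0 at rest (up, lid shut), 0.6 fully pressed (lid lifted 1.05 rad); the lid always turns 1.75 x the lever's angle. Pressing takes about 2 to 4 N at the pad; lid weight and a spring bring the lever back up, within about a third of a second if let go: that slams the lid. Returning faster than about 1.1 rad/s near its rest (pad at 140 mm/s) is a slam
- pad_left (a point): centre of the upper face of the left lever's black rubber pad (44 mm along rack x, 40 mm wide), outside the left wall at rack y = +160 mm. Lever pivot: rack x = 18 mm, 110 mm high; pad 130 mm from it towards -x. At rest the pad is 148 mm high, pressed 72 mm, moving nearly straight down, tilting from 17 degrees one way to 17 the other
- pad_right (a point): centre of the upper face of the right lever's black rubber pad (44 mm along rack x, 40 mm wide), outside the right wall at rack y = -160 mm. Lever pivot: rack x = 18 mm, 110 mm high; pad 130 mm from it towards -x. At rest the pad is 148 mm high, pressed 72 mm, moving nearly straight down, tilting from 17 degrees one way to 17 the other
- lid_left: the left lid: clear plastic flap with an aluminium edge, 96 mm wide, 110 mm long. Origin on its hinge line at the upper edge, mid-width (rack x = 18 mm, 137 mm high). Shut, it slopes forward and down to the runway; lifted, it is level and reaches to rack x = -92 mm
- lid_right: the right lid: clear plastic flap with an aluminium edge, 96 mm wide, 110 mm long. Origin on its hinge line at the upper edge, mid-width (rack x = 18 mm, 137 mm high). Shut, it slopes forward and down to the runway; lifted, it is level and reaches to rack x = -92 mm
- sauce: bystander: amber glass sauce bottle, 54 mm across, 170 mm tall; origin at the centre of its underside
- jar: bystander: squat glass jar with white cap, 66 mm across, 85 mm tall; origin at the centre of its underside
- soap: bystander: small cardboard box, 90 x 60 x 32 mm, lying flat; origin at the centre of its underside
- milktin: bystander: wide upright tin, 74 mm across, 80 mm tall; origin at the centre of its underside
- cup: bystander: white cup, 76 mm across, 70 mm tall; origin at the centre of its underside
- matches: bystander: paper-covered box, 110 x 55 x 35 mm, lying flat; origin at the centre of its underside

How it is judged:
By the outcome, as a careful person would: the job done as asked, in the order asked, and still so for the second after the job is handed in, with the robot touching nothing.
It also fails if it takes over 48 s, if anything falls off the work surface, if the arm or the gripper's body presses on something with over 40 N, if the wrist force passes 120 N, or if a joint passes its speed limit or range.

ROBOT

A 7-joint arm with a two-finger parallel gripper is mounted at the origin on the work surface. World frame = base frame: x ahead of the robot, y to its left, z up, the work surface at z = 0. Lengths are in mm, angles in rad, forces in N, time in s.
With the tool pointing down it reaches from about 400 to 850 mm from the base axis. Payload 4.4 kg.
Tool frame: the origin (TCP) lies midway between the tips of the shut fingers; the grasp point (between the pads) lies 19 mm behind it; z points along the fingers, y is the direction in which the jaws open and shut (so a half turn about z gives the same grasp; the last joint's range is limited). The gripper opens to 94 mm and grips with 3 to 60 N. Pads are 16 mm wide; open, the fingers measure 119 mm over their backs; the gripper's body (75 mm by 177 mm) begins 78 mm behind the grasp point.
Start: joints at [1.178, 0.628, 0.038, 1.517, -0.027, 0.996, -0.02], TCP at [208.688, -615.603, 205.478] pointing down, gripper open.
Joint ranges: [-3.06, 3.06], [-0.37, 2.12], [-1.25, 1.32], [0.18, 2.47], [-1.1, 4.24], [0.23, 1.98], [-2.94, 2.94]. Speed limits (rad/s): [2.57, 2.57, 3.14, 3.14, 3.14, 3.14, 3.14].

INTERFACE

Orientations are given as a unit quaternion [x, y, z, w].
In Python, from bench import ctrl, cams gives the robot as it stands. The module is installed in compiled form; this text tells all that it offers.
- The arm moves only by the tool servo_tool, never from a script. Its argument "commands" is a list of rows, each an object with "dp": the shift along the tool's x, y, z in mm, a list of three; "rot": the turn, a rotation vector about the tool's x, y, z in degrees, a list of three. In form: [{"dp": [x, y, z], "rot": [ax, ay, az]}, ...]. A call has exactly 10 rows; each row shifts and turns the commanded pose from where the row before left it, along the tool's axes as they then stand; what a row does not reach is not made up. A row lasts 1/8 s, in which the tool goes at most 62.5 mm and 10.7 degrees, less where a joint would pass 70% of its speed; a pose out of reach is approached as far as the arm can. A call is refused whole if a number of a shift passes 62.5 or a number of a turn 10.7, either way. A call with a gripper value outside its range is refused whole. "jaw" is the finger opening in mm, from 0 to 94, set as the call begins (left out, the last holds). The fingers move at their own pace and stop on an object; the grip force is fixed at half the most. Time passes only in rows, so rows that do not move let the fingers close, or fill a call up. It gives the time, the measured TCP pose, the force and the opening at its end, in the units of the state.
- ctrl.state(): the state, without advancing time (a new reading comes with each control period).
- cams.read_camera(name): name is "scene" or "top" or "wrist"; returns a dict with "img" (384x512x3 uint8, red, green, blue), "fx", "fy", "cx", "cy" (pixels), "R" (3x3) and "t" (3): a world point X has camera coordinates R X + t. Camera axes: x right, y down, z forward; pixel columns grow to the right and rows downward; lengths in mm; the calibration is good to about 2 mm. A picture is of the moment at which its call begins. There is no depth.
- ctrl.job_done(): hands the job in, once; it reports no verdict.
Trained networks look in a picture, given as the dict that the camera call returned (one of the last four; its "shot" number tells which), for a name from the list of things; names that differ only in an ending like _2 or _b are one class to them, and where a whole thing is asked for, a point or a joint stands for the part that bears it (a point fixed in the world has none). Each returns a list of dicts, best first, with "p" (0 to 1); they miss things now and then, are a little off and sometimes report something else, mostly with a low value. They report only what shows in the picture. A call takes as long as a camera call.
- cams.outline_of(picture, thing): "region" (384x512 bool, what is visible of it) and "extent" ([centre column, centre row, width, height] in pixels, round what is visible of it).
- cams.mark_of(picture, thing): "at" ([row, column] in pixels: a listed point, or the origin of a listed thing).
The state is a dict: "time_s": time; "qpos": joint angles; "dq": joint speeds; "effort": joint torques, N m; "ee_pos": TCP position; "orientation": TCP orientation; "force": force on the tool from outside, world axes, zero at the start; "torque": the same for the moment, N m; "width": finger opening in mm.
Only numpy, scipy, OpenCV 4.12 (cv2) and the standard library are available. Lean on these libraries where they do the work, as an engineer would, in place of code of your own. Each camera call takes 0.05 s, during which the arm holds its last target.

## Working session

There is one attempt and no reset: what is moved stays moved. The work goes in short steps, Python scripts to look and compute and a tool call to move; the robot and the scene stay as the last step left them, time stands still between calls to the robot, and variables do not carry over. Pictures are saved under pics/ and viewed, and the job is handed in when it is done.

Besides the shell and the picture viewer there is one more tool, called after "Call:" as name(argument=value, ...), one argument or row to a line, values as JSON. servo_tool: Moves the arm, as the interface text tells. Its arguments: {"type":"object","properties":{"commands":{"type":"array","items":{"type":"object","properties":{"dp":{"type":"array","items":{"type":"number"}},"rot":{"type":"array","items":{"type":"number"}}}}},"jaw":{"type":"number"}},"required":["commands"]}

```bash
mkdir -p pics
cat > h.py <<'E'
from bench import ctrl, cams
import numpy as np, cv2
def save(p,n): cv2.imwrite(f'pics/{n}.png',cv2.cvtColor(p['img'],cv2.COLOR_RGB2BGR))
def onz(p,at,z):
    r,c=at; d=np.array([(c-p['cx'])/p['fx'],(r-p['cy'])/p['fy'],1.])
    R=np.array(p['R']);o=-R.T@np.array(p['t']);w=R.T@d
    return o+w*(z-o[2])/w[2]
def proj(p,X):
    c=np.array(p['R'])@np.array(X)+np.array(p['t']);return [p['fy']*c[1]/c[2]+p['cy'],p['fx']*c[0]/c[2]+p['cx']]
E
python3 - <<'E'
from h import *
s=ctrl.state();print({k:np.round(v,3).tolist() for k,v in s.items()})
Z=dict(pad_left=148,pad_right=148,lid_left=137,lid_right=137,can_center=87,tin_center=87,rack=0,tray_mid=20,sauce=0,jar=0,soap=0,milktin=0,cup=0,matches=0)
for n in ('top','scene'):
    p=cams.read_camera(n);save(p,n+'0')
    for k,z in Z.items():
        for m in cams.mark_of(p,k)[:2]: print(n,k,round(m['p'],2),np.round(m['at']),onz(p,m['at'],z).round())
E
```

```text
{'time_s': 0.0, 'qpos': [1.178, 0.629, 0.038, 1.518, -0.027, 0.996, -0.02], 'dq': [0.0, 0.0, 0.001, 0.0, 0.001, -0.0, -0.001], 'effort': [-0.0, -54.973, 1.143, -18.663, -0.052, 0.024, 0.0], 'ee_pos': [208.463, -614.983, 204.594], 'orientation': [0.987, 0.163, -0.0, -0.001], 'force': [-0.225, -0.174, -0.273], 'torque': [0.017, 0.024, 0.028], 'width': 93.674}
top pad_left 0.69 [196. 221.] [514. 118. 148.]
top pad_left 0.25 [169. 276.] [595. -44. 148.]
top pad_right 0.55 [199. 331.] [ 508. -206.  148.]
top pad_right 0.21 [222. 271.] [438. -30. 148.]
top lid_left 0.7 [201. 331.] [ 503. -210.  137.]
top lid_left 0.68 [242. 159.] [377. 302. 137.]
top lid_right 0.8 [157. 298.] [ 634. -109.  137.]
top can_center 0.54 [163. 257.] [623.  13.  87.]
top tin_center 0.42 [162. 298.] [ 626. -114.   87.]
top rack 0.6 [170. 276.] [612. -50.   0.]
top tray_mid 0.61 [222. 275.] [436. -47.  20.]
top sauce 0.75 [159. 200.] [645. 206.   0.]
top jar 0.9 [197. 188.] [518. 244.   0.]
top jar 0.62 [199. 330.] [ 515. -228.    0.]
top soap 0.64 [206. 353.] [ 493. -305.    0.]
top milktin 0.9 [167. 349.] [ 622. 
[... 323 characters left out ...]
248.] [643.   5. 137.]
scene lid_left 0.47 [220. 251.] [690.  26. 137.]
scene lid_right 0.73 [201. 210.] [ 630. -112.  137.]
scene can_center 0.84 [222. 250.] [644.   8.  87.]
scene tin_center 0.67 [212. 216.] [ 614. -102.   87.]
scene rack 0.76 [236. 235.] [616. -47.   0.]
scene rack 0.67 [202. 368.] [363. 352.   0.]
scene tray_mid 0.94 [200. 251.] [450. -33.  20.]
scene sauce 0.89 [254. 318.] [642. 213.   0.]
scene jar 0.6 [229. 327.] [526. 231.  -0.]
scene soap 0.66 [199. 171.] [ 477. -316.    0.]
scene milktin 0.8 [224. 157.] [ 611. -310.    0.]
scene milktin 0.42 [215. 217.] [ 527. -134.    0.]
scene cup 0.68 [201. 366.] [356. 346.   0.]
scene matches 0.9 [174. 171.] [ 329. -374.    0.]
```

View pics/top0.png

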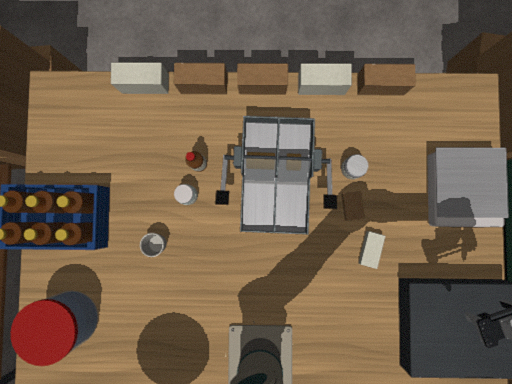

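View pics/scene0.png

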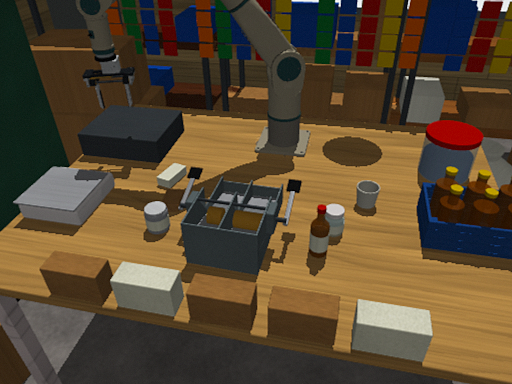

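Run:
```python
import cv2,numpy as np
a=cv2.imread('pics/scene0.png')[160:280,140:340];b=cv2.imread('pics/top0.png')[100:250,180:380]
cv2.imwrite('pics/z0.png',cv2.resize(a,None,fx=4,fy=4,interpolation=cv2.INTER_CUBIC))
cv2.imwrite('pics/z1.png',cv2.resize(b,None,fx=4,fy=4,interpolation=cv2.INTER_CUBIC))
from h import *
for n in ('top','scene'):
    p=cams.read_camera(n)
    for k in('can_center','tin_center','lever_left','pad_left'):
        for o in cams.outline_of(p,k)[:2]: print(n,k,o['p'],np.round(o['extent']),o['region'].sum())
    print(n, 'cam at',-np.array(p['R']).T@p['t'])
```

```text
top lever_left 0.86 [226. 179.  16.  53.] 406
top pad_left 0.57 [223. 180.  12.  46.] 347
top cam at [ 456.39214981   -6.39747864 1288.05145831]
scene can_center 0.73 [188. 189.  30.  48.] 322
scene can_center 0.63 [246. 220.  26.  23.] 515
scene tin_center 0.8 [213. 216.  15.  17.] 296
scene lever_left 0.64 [288. 201.  25.  50.] 296
scene pad_left 0.62 [288. 201.  25.  49.] 332
scene cam at [1548.76658588  244.85807963  882.8564711 ]
```

View pics/z0.png

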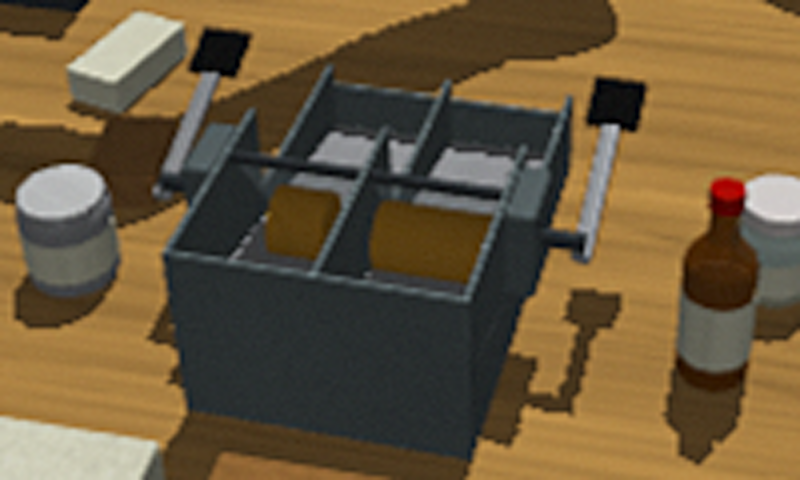

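View pics/z1.png

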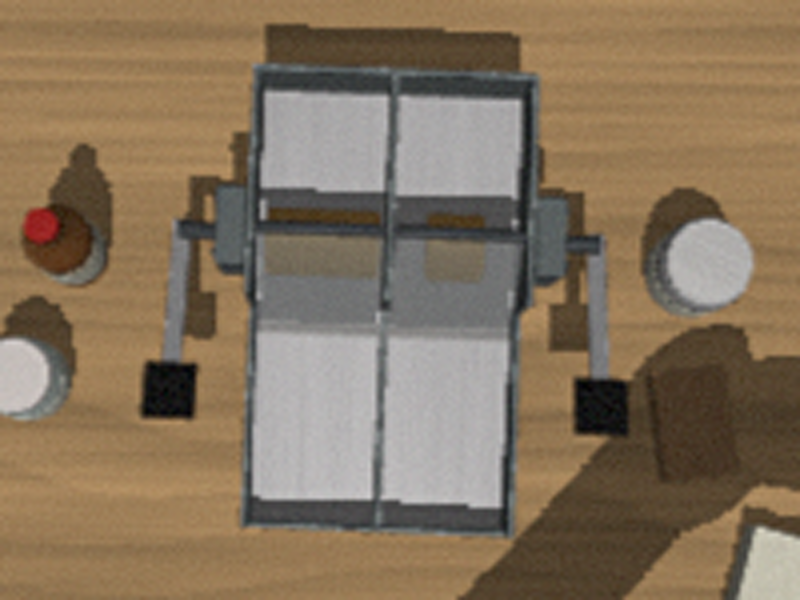

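Run:
```python
from h import *
g={}
for n,boxes in (('top',dict(l=(187,207,212,232),r=(190,212,320,342))),('scene',dict(l=(176,196,284,304),r=(164,182,185,206)))):
    p=cams.read_camera(n); im=p['img'].max(2)
    for k,(a,b,c,d) in boxes.items():
        r,cc=np.where(im[a:b,c:d]<30); at=(r.mean()+a,cc.mean()+c)
        g[n+k]=onz(p,at,146); print(n,k,len(r),np.round(at,1),g[n+k].round(1))
for n in('top','scene'):
    v=g[n+'l']-g[n+'r'];print(np.linalg.norm(v),np.degrees(np.arctan2(-v[0],v[1])))
```

```text
top l 143 [197.1 221.8] [510.8 116.3 146. ]
top r 149 [201.3 329.9] [ 501.  -203.7  146. ]
scene l 135 [185.5 293.7] [517.6 117.2 146. ]
scene r 117 [172.8 194.6] [ 508.5 -201.1  146. ]
320.09600665474693 -1.7483133883611557
318.4221551905568 -1.6385289265715346
```

```bash
cat >> h.py <<'E'
from scipy.spatial.transform import Rotation as Ro
def tool(): 
    s=ctrl.state(); return np.array(s['ee_pos']),Ro.from_quat(s['orientation'])
E
python3 - <<'E'
from h import *
P,R=tool();print(R.as_matrix().round(3))
N=20;A=np.arctan2(P[1],P[0]);B=np.arctan2(117,512);r0=np.hypot(*P[:2]);r1=np.hypot(512,117)
dy=np.radians(69.5)
for i in range(N+1):
    f=i/N;a=A+(B-A)*f;r=r0+(r1-r0)*f;X=np.array([r*np.cos(a),r*np.sin(a),P[2]+(250-P[2])*f])
    Ri=Ro.from_rotvec([0,0,dy*f])*R
    if i: print(i,Rp.inv().apply(X-Xp).round(1),X.round())
    Xp,Rp=X,Ri
E
```

```text
[[ 0.947  0.321  0.   ]
 [ 0.321 -0.947  0.   ]
 [ 0.    -0.    -1.   ]]
1 [47.2 -8.  -2.2] [ 251. -593.  208.]
2 [46.7 -8.6 -2.2] [ 291. -567.  210.]
3 [46.1 -9.1 -2.2] [ 328. -539.  212.]
4 [45.5 -9.7 -2.2] [ 363. -509.  214.]
5 [ 44.9 -10.2  -2.2] [ 396. -476.  217.]
6 [ 44.3 -10.7  -2.2] [ 425. -441.  219.]
7 [ 43.7 -11.3  -2.2] [ 452. -404.  221.]
8 [ 43.1 -11.8  -2.2] [ 475. -366.  223.]
9 [ 42.5 -12.3  -2.2] [ 496. -327.  226.]
10 [ 41.9 -12.7  -2.2] [ 513. -287.  228.]
11 [ 41.3 -13.2  -2.2] [ 527. -246.  230.]
12 [ 40.7 -13.6  -2.2] [ 538. -204.  232.]
13 [ 40.1 -14.1  -2.2] [ 545. -162.  234.]
14 [ 39.4 -14.5  -2.2] [ 550. -121.  237.]
15 [ 38.8 -14.9  -2.2] [551. -79. 239.]
16 [ 38.2 -15.3  -2.2] [549. -38. 241.]
17 [ 37.5 -15.7  -2.2] [544.   2. 243.]
18 [ 36.9 -16.   -2.2] [536.  42. 246.]
19 [ 36.2 -16.4  -2.2] [525.  80. 248.]
20 [ 35.6 -16.7  -2.2] [512. 117. 250.]
```

Call:
servo_tool(
  commands=[
    {"dp": [30,-6,-6],"rot": [0,0,-3]},
    {"dp": [47,-9,-6],"rot": [0,0,-3.5]},
    {"dp": [46,-9,-6],"rot": [0,0,-3.5]},
    {"dp": [45,-10,-6],"rot": [0,0,-3.5]},
    {"dp": [45,-10,-6],"rot": [0,0,-3.5]},
    {"dp": [44,-11,-6],"rot": [0,0,-3.5]},
    {"dp": [44,-11,-6],"rot": [0,0,-3.5]},
    {"dp": [43,-12,-3],"rot": [0,0,-3.5]},
    {"dp": [42,-12,0],"rot": [0,0,-3.5]},
    {"dp": [42,-13,0],"rot": [0,0,-3.5]},
  ],
  jaw=0,
)

```text
time_s: 3.35
ee_pos: [499.0, -294.7, 250.7]
orientation: [0.894, 0.449, 0.0, 0.0]
force: [0.2, -0.2, -0.4]
width: 0.9
```

Call:
servo_tool(
  commands=[
    {"dp": [41,-13,0],"rot": [0,0,-3.5]},
    {"dp": [41,-13,0],"rot": [0,0,-3.5]},
    {"dp": [40,-14,0],"rot": [0,0,-3.5]},
    {"dp": [40,-14,0],"rot": [0,0,-3.5]},
    {"dp": [39,-15,0],"rot": [0,0,-3.5]},
    {"dp": [38,-15,0],"rot": [0,0,-3.5]},
    {"dp": [38,-15,0],"rot": [0,0,-3.5]},
    {"dp": [37,-16,0],"rot": [0,0,-3.5]},
    {"dp": [36,-16,0],"rot": [0,0,-3.5]},
    {"dp": [30,-12,0],"rot": [0,0,-3.5]},
  ],
)

```text
time_s: 4.6
ee_pos: [504.7, 103.3, 250.7]
orientation: [0.717, 0.697, 0.0, 0.0]
force: [-0.3, -0.5, -0.3]
width: 0.3
```

```bash
cat > m.py <<'E'
from h import *
import sys
P,R=tool();M=R.as_matrix()
print(P.round(1),M.round(3).tolist(),ctrl.state()['width'],np.round(ctrl.state()['force'],1))
T=np.array([512,117,P[2]]);print('need tool',R.inv().apply(T-P).round(1),'tool y ang',np.degrees(np.arctan2(M[1,1],M[0,1])))
E
python3 m.py
```

```text
[504.7 103.3 250.7] [[0.028, 1.0, 0.0], [1.0, -0.028, 0.0], [0.0, 0.0, -1.0]] 0.25245409092125204 [-0.3 -0.5 -0.3]
need tool [13.9  6.9  0. ] tool y ang -1.6079413911886764
```

Yaw is right. Align over the pad and come down to about 185.

Call:
servo_tool(
  commands=[
    {"dp": [7,3,0],"rot": [0,0,0]},
    {"dp": [7,4,0],"rot": [0,0,0]},
    {"dp": [0,0,12],"rot": [0,0,0]},
    {"dp": [0,0,14],"rot": [0,0,0]},
    {"dp": [0,0,14],"rot": [0,0,0]},
    {"dp": [0,0,14],"rot": [0,0,0]},
    {"dp": [0,0,8],"rot": [0,0,0]},
    {"dp": [0,0,4],"rot": [0,0,0]},
    {"dp": [0,0,0],"rot": [0,0,0]},
    {"dp": [0,0,0],"rot": [0,0,0]},
  ],
)

```text
time_s: 5.85
ee_pos: [512.9, 115.6, 184.9]
orientation: [0.718, 0.696, 0.0, 0.0]
force: [0.8, -0.1, 0.4]
width: 0.4
```

```bash
python3 m.py
python3 - <<'E'
from h import *
import cv2
for n in ('scene','wrist'):
    p=cams.read_camera(n);save(p,n+'1')
    if n=='scene': cv2.imwrite('pics/z2.png',cv2.resize(cv2.imread('pics/scene1.png')[100:280,180:380],None,fx=3,fy=3,interpolation=cv2.INTER_CUBIC))
E
```

```text
[512.9 115.6 184.9] [[0.031, 1.0, 0.001], [1.0, -0.031, 0.0], [0.0, 0.001, -1.0]] 0.4234296412108849 [ 0.8 -0.1  0.4]
need tool [ 1.4 -0.9 -0. ] tool y ang -1.77414924415588
```

View pics/z2.png

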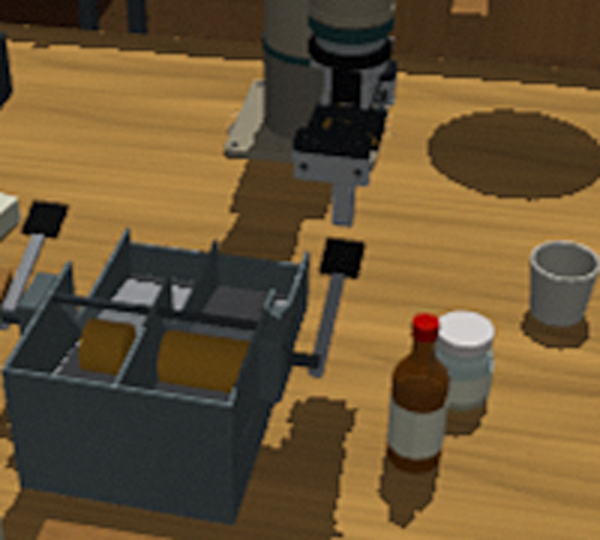

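View pics/wrist1.png

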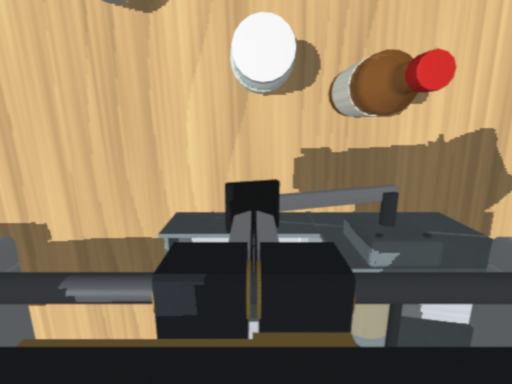

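Call:
servo_tool(
  commands=[
    {"dp": [0,0,6],"rot": [0,0,0]},
    {"dp": [0,0,6],"rot": [0,0,0]},
    {"dp": [0,0,6],"rot": [0,0,0]},
    {"dp": [0,0,5],"rot": [0,0,0]},
    {"dp": [0,0,4],"rot": [0,0,0]},
    {"dp": [0,0,4],"rot": [0,0,0]},
    {"dp": [0,0,4],"rot": [0,0,0]},
    {"dp": [0,0,3],"rot": [0,0,0]},
    {"dp": [0,0,2],"rot": [0,0,0]},
    {"dp": [0,0,0],"rot": [0,0,0]},
  ],
)

```text
time_s: 7.2
ee_pos: [512.6, 115.4, 144.4]
orientation: [0.718, 0.696, 0.0, 0.0]
force: [0.0, 0.6, 0.7]
width: 0.2
```

```bash
python3 m.py
python3 - <<'E'
from h import *
p=cams.read_camera('scene');save(p,'s2');cv2.imwrite('pics/z3.png',cv2.resize(cv2.imread('pics/s2.png')[100:280,180:380],None,fx=3,fy=3,interpolation=cv2.INTER_CUBIC))
E
```

```text
[512.6 115.4 144.4] [[0.031, 1.0, 0.0], [1.0, -0.031, 0.0], [0.0, 0.0, -1.0]] 0.2251082338019979 [0.  0.6 0.7]
need tool [ 1.5 -0.6 -0. ] tool y ang -1.7716122362051963
```

View pics/z3.png

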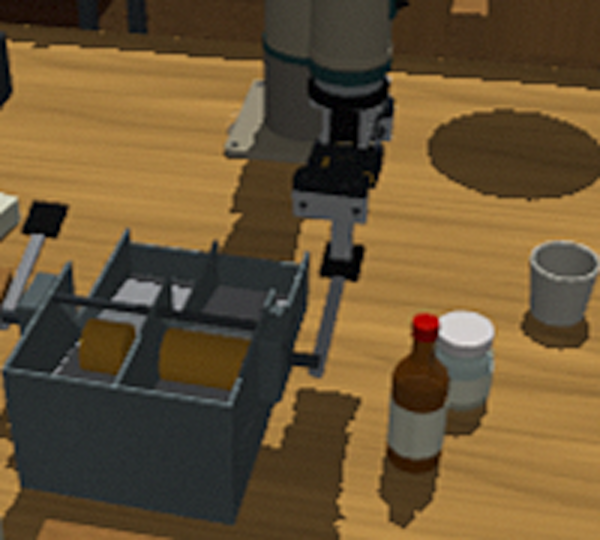

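Call:
servo_tool(
  commands=[
    {"dp": [0,0,4],"rot": [0,0,0]},
    {"dp": [0,0,10],"rot": [0,0,0]},
    {"dp": [0,0,12],"rot": [0,0,0]},
    {"dp": [0,0,12],"rot": [0,0,0]},
    {"dp": [0,0,12],"rot": [0,0,0]},
    {"dp": [0,0,8],"rot": [0,0,0]},
    {"dp": [0,0,3],"rot": [0,0,0]},
    {"dp": [0,0,0],"rot": [0,0,0]},
    {"dp": [0,0,0],"rot": [0,0,0]},
    {"dp": [0,0,0],"rot": [0,0,0]},
  ],
)

```text
time_s: 8.5
ee_pos: [513.0, 115.5, 83.9]
orientation: [0.718, 0.696, 0.001, 0.0]
force: [1.5, -0.2, 4.7]
width: 0.4
```

```bash
cat > look.py <<'E'
from h import *
import sys
t=sys.argv[1]
o=[]
for n,(a,b,c,d) in (('scene',(100,260,180,380)),('top',(100,260,180,380))):
    p=cams.read_camera(n);save(p,n+t);o.append(cv2.resize(cv2.cvtColor(p['img'],cv2.COLOR_RGB2BGR)[a:b,c:d],None,fx=2*.95,fy=2*.95,interpolation=cv2.INTER_CUBIC))
    for k in('can_center','tin_center'):
        for m in cams.mark_of(p,k)[:1]: print(n,k,m['p'],np.round(m['at']),onz(p,m['at'],87 if k[0]=='t' else 46).round())
cv2.imwrite(f'pics/L{t}.png',np.hstack(o))
E
python3 m.py; python3 look.py a
```

```text
[513.  115.5  83.9] [[0.031, 1.0, 0.001], [1.0, -0.031, 0.0], [0.0, 0.001, -1.0]] 0.41494939520025825 [ 1.5 -0.2  4.7]
need tool [ 1.5 -1.1 -0. ] tool y ang -1.7818868590421524
scene can_center 0.49 [193. 263.] [440.   4.  46.]
scene tin_center 0.83 [215. 217.] [631. -95.  87.]
top can_center 0.92 [222. 257.] [435.  14.  46.]
top tin_center 0.41 [161. 295.] [ 627. -105.   87.]
```

View pics/La.png

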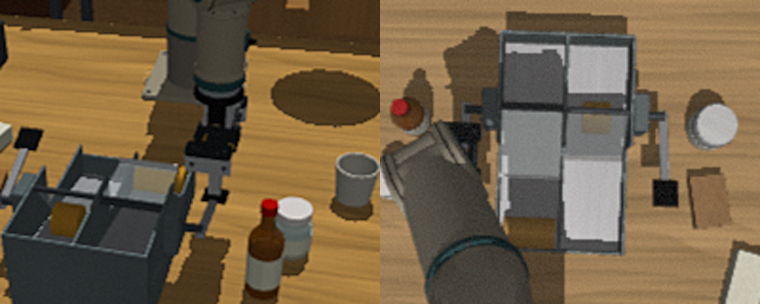

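Call:
servo_tool(
  commands=[
    {"dp": [0,0,0],"rot": [0,0,0]},
    {"dp": [0,0,0],"rot": [0,0,0]},
    {"dp": [0,0,0],"rot": [0,0,0]},
    {"dp": [0,0,0],"rot": [0,0,0]},
    {"dp": [0,0,0],"rot": [0,0,0]},
    {"dp": [0,0,0],"rot": [0,0,0]},
    {"dp": [0,0,0],"rot": [0,0,0]},
    {"dp": [0,0,0],"rot": [0,0,0]},
    {"dp": [0,0,0],"rot": [0,0,0]},
    {"dp": [0,0,0],"rot": [0,0,0]},
  ],
)

```text
time_s: 10.05
ee_pos: [512.5, 115.4, 83.5]
orientation: [0.718, 0.696, -0.0, 0.0]
force: [1.5, 0.2, 4.4]
width: 0.5
```

```bash
python3 look.py b
```

```text
scene can_center 0.45 [194. 265.] [443.  12.  46.]
scene tin_center 0.69 [212. 216.] [ 617. -101.   87.]
top can_center 0.82 [224. 256.] [432.  16.  46.]
top tin_center 0.38 [160. 292.] [630. -96.  87.]
```

View pics/Lb.png

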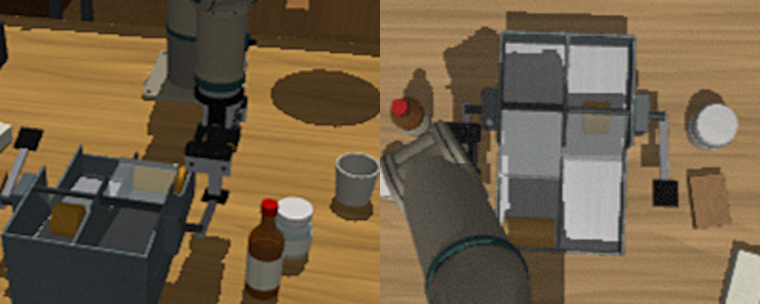

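The long can (gold, about row 223, col 257 in the full top picture) rests still on the tray's front wall; the tin is still in its lane. Ease the lever up.

Call:
servo_tool(
  commands=[
    {"dp": [0,0,-3],"rot": [0,0,0]},
    {"dp": [0,0,-5],"rot": [0,0,0]},
    {"dp": [0,0,-5],"rot": [0,0,0]},
    {"dp": [0,0,-5],"rot": [0,0,0]},
    {"dp": [0,0,-5],"rot": [0,0,0]},
    {"dp": [0,0,-5],"rot": [0,0,0]},
    {"dp": [0,0,-5],"rot": [0,0,0]},
    {"dp": [0,0,-5],"rot": [0,0,0]},
    {"dp": [0,0,-4],"rot": [0,0,0]},
    {"dp": [0,0,-4],"rot": [0,0,0]},
  ],
)

```text
time_s: 11.6
ee_pos: [513.8, 115.3, 130.0]
orientation: [0.718, 0.696, 0.001, 0.001]
force: [1.4, -1.2, 2.3]
width: 0.5
```

Call:
servo_tool(
  commands=[
    {"dp": [0,0,-3],"rot": [0,0,0]},
    {"dp": [0,0,-3],"rot": [0,0,0]},
    {"dp": [0,0,-2],"rot": [0,0,0]},
    {"dp": [0,0,-2],"rot": [0,0,0]},
    {"dp": [0,0,-2],"rot": [0,0,0]},
    {"dp": [0,0,-2],"rot": [0,0,0]},
    {"dp": [0,0,-2],"rot": [0,0,0]},
    {"dp": [0,0,-2],"rot": [0,0,0]},
    {"dp": [0,0,-2],"rot": [0,0,0]},
    {"dp": [0,0,-2],"rot": [0,0,0]},
  ],
)

```text
time_s: 12.85
ee_pos: [511.4, 115.2, 151.2]
orientation: [0.718, 0.696, -0.001, -0.001]
force: [-0.4, 0.2, -0.3]
width: 0.2
```

Call:
servo_tool(
  commands=[
    {"dp": [0,0,-2],"rot": [0,0,0]},
    {"dp": [0,0,-2],"rot": [0,0,0]},
    {"dp": [0,0,-2],"rot": [0,0,0]},
    {"dp": [0,0,-3],"rot": [0,0,0]},
    {"dp": [0,0,-4],"rot": [0,0,0]},
    {"dp": [0,0,-10],"rot": [0,0,0]},
    {"dp": [0,0,-15],"rot": [0,0,0]},
    {"dp": [0,0,-20],"rot": [0,0,0]},
    {"dp": [0,0,-20],"rot": [0,0,0]},
    {"dp": [0,0,-15],"rot": [0,0,0]},
  ],
)

```text
time_s: 14.1
ee_pos: [512.9, 115.6, 246.3]
orientation: [0.718, 0.696, 0.001, 0.0]
force: [0.5, 0.4, 0.3]
width: 0.7
```

Call:
servo_tool(
  commands=[
    {"dp": [0,0,-10],"rot": [0,0,0]},
    {"dp": [10,-20,0],"rot": [0,0,0]},
    {"dp": [10,-20,0],"rot": [0,0,0]},
    {"dp": [10,-20,0],"rot": [0,0,0]},
    {"dp": [10,-20,0],"rot": [0,0,0]},
    {"dp": [10,-10,0],"rot": [0,0,0]},
    {"dp": [0,0,0],"rot": [0,0,0]},
    {"dp": [0,0,0],"rot": [0,0,0]},
    {"dp": [0,0,0],"rot": [0,0,0]},
    {"dp": [0,0,0],"rot": [0,0,0]},
  ],
)

```text
time_s: 15.35
ee_pos: [424.5, 167.8, 254.4]
orientation: [0.718, 0.696, -0.0, -0.0]
force: [-0.8, -0.5, -0.3]
width: 0.6
```

```bash
python3 m.py; python3 look.py c
```

```text
[424.5 167.8 254.4] [[0.032, 0.999, -0.0], [0.999, -0.032, -0.0], [-0.0, -0.0, -1.0]] 0.5850401587812487 [-0.8 -0.5 -0.3]
need tool [-48.   89.1  -0. ] tool y ang -1.8308614445296127
scene can_center 0.93 [192. 266.] [435.  16.  46.]
scene tin_center 0.55 [215. 215.] [ 629. -102.   87.]
top can_center 0.65 [221. 256.] [438.  17.  46.]
top tin_center 0.59 [161. 296.] [ 629. -108.   87.]
```

View pics/Lc.png

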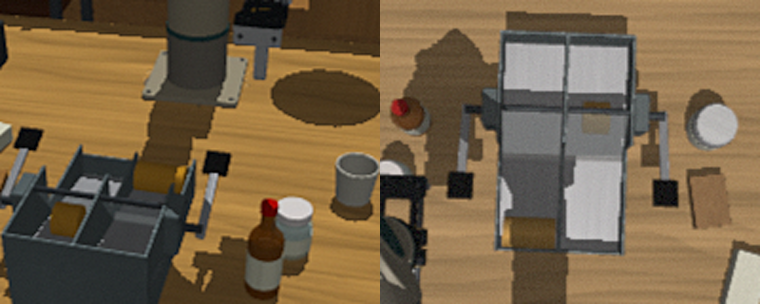

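Run:
```python
from h import *
for n,(a,b,c,d) in (('top',(187,207,212,232)),('scene',(176,196,284,304))):
    for t in '0c':
        im=cv2.imread(f'pics/{n}{t}.png').max(2);r,cc=np.where(im[a:b,c:d]<30);print(n,t,len(r),r.mean()+a,cc.mean()+c)
ctrl.job_done()
```

```text
top 0 142 197.25352112676057 221.7887323943662
top c 145 197.02758620689656 221.67586206896553
scene 0 135 185.54814814814816 293.68888888888887
scene c 134 185.5 293.6641791044776
the job is handed in; nothing more can be done
```

The long can was in the left lane. I pressed the left lever with the shut fingertips until the lid was nearly fully lifted and held it there. The can rolled out and came to rest on the tray's front wall. I then eased the lever back up slowly, at about 16 mm/s near its rest, moved clear and handed the job in at about 15.5 s.

**Last checks:**
- **Lever:** the left pad is back at its starting pixel position in both the top and scene cameras, to within 0.3 px, which means the lid is shut.
- **Can and tin:** the can is still in the tray, at about world x = 437 mm. The short tin is still in its own lane.
- **Bystanders:** the ones in the close-up pictures (sauce, jar, cup and milk tin) look unmoved. I did not re-measure any bystander, and I did not look again at the matches.
- **Forces:** the readings I took while pressing stayed under 5 N.

No check failed. The two cameras differed by up to about 7 mm on the pad's position, and I aimed close to the top camera's value. The networks also gave a few low-confidence false hits, which I ruled out against the pictures.

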